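# Balance and open the cake-mould press

## Robot

A 7-joint arm with a two-finger parallel gripper is mounted at the origin on the work surface. World frame = base frame: x ahead of the robot, y to its left, z up, the work surface at z = 0. Lengths are in mm, angles in rad, forces in N, time in s.
With the tool pointing down it reaches from about 400 to 850 mm from the base axis. Payload 4.5 kg.
Tool frame: the origin (TCP) lies midway between the tips of the shut fingers; the grasp point (between the pads) lies bot.hold_point_z behind it (bot.hold_point_z is the distance from the TCP to the grasp point, in mm); z points along the fingers, y is the direction in which the jaws open and shut (so a half turn about z gives the same grasp; the last joint's range is limited). The gripper opens to 88 mm and grips with 3 to 60 N. Pads are 18 mm wide; open, the fingers measure 123 mm over their backs; the gripper's body (75 mm by 187 mm) begins 45 mm behind the grasp point.
Start: joints at [-1.219, 0.689, -0.195, 1.565, 0.157, 0.902, -0.215], TCP at [195.279, 593.734, 238.743] pointing down, gripper open.
Joint ranges: [-3.01, 3.01], [-0.46, 2.08], [-1.47, 1.51], [0.13, 2.56], [-1, 4.14], [0.04, 2.09], [-2.66, 2.66]. Speed limits (rad/s): [2.57, 2.57, 3.14, 3.14, 3.14, 3.14, 3.14].

## Interface

Orientations are given as a rotation vector (axis times angle).
In Python, from station import status, viewer, job, bot gives the robot as it stands.
- The arm moves only by the tool carry_out, never from a script. Its argument "moves" is a list of rows, each a list of 3 entries, a list of its own where there are three numbers: the shift along the tool's x, y, z in mm, then the turn, a rotation vector about the tool's x, y, z in rad, then the opening, from 0 (shut) to 1 (fully open). In form: [[[x, y, z], [rx, ry, rz], fingers], ...]. A call has exactly 5 rows; each row shifts and turns the commanded pose from where the row before left it, along the tool's axes as they then stand; what a row does not reach is not made up. A row lasts 1/8 s, in which the tool goes at most 62.5 mm and 10.7 degrees, less where a joint would pass 70% of its speed; a pose out of reach is approached as far as the arm can. A call with a gripper value outside its range is refused whole. The fingers move at their own pace and stop on an object; "grip_force" is the grip in N (left out, the last holds). Time passes only in rows, so rows that do not move let the fingers close, or fill a call up. It gives the time, the measured TCP pose, the force and the opening at its end, in the units of the state.
- status.get_state(): the state, without advancing time (a new reading comes with each control period).
- viewer.read_camera(name): name is "side" or "top"; returns a dict with "img" (420x560x3 uint8, red, green, blue), "fx", "fy", "cx", "cy" (pixels), "k1" (the pictures are not rectified: a ray, as slopes to the right and down, at radius r is drawn at 1 + k1 r^2 times it, then the intrinsics apply), "R" (3x3) and "t" (3): a world point X has camera coordinates R X + t. Camera axes: x right, y down, z forward; pixel columns grow to the right and rows downward; lengths in mm; the calibration is good to about 2 mm. A picture is of the moment at which its call begins. There is no depth.
- job.close_job(): hands the job in, once; it reports no verdict.
Trained networks look in the newest picture that a camera, given by its name, has taken for a name from the list of things; names that differ only in an ending like _2 or _b are one class to them, and where a whole thing is asked for, a point or a joint stands for the part that bears it (a point fixed in the world has none). Each returns a list of dicts, best first, with "conf" (0 to 1); they miss things now and then, are a little off and sometimes report something else, mostly with a low value. They report only what shows in the picture. A call takes as long as a camera call. They do not tell look-alikes from the thing itself.
- viewer.find_in(camera, name): "bbox" ([left, top, right, bottom] in pixels, round what is visible of it).
- viewer.silhouettes(camera, name): "region" (420x560 bool, what is visible of it) and "bbox" ([left, top, right, bottom] in pixels, round what is visible of it).
- viewer.landmark_of(camera, name): "point" ([row, column] in pixels: a listed point, or the origin of a listed thing).
The state is a dict: "t": time; "joints": joint angles; "joint_vel": joint speeds; "tau": joint torques, N m; "position": TCP position; "tool_rot": TCP orientation; "ft_force": force on the tool from outside, world axes, zero at the start; "wrist_torque": the same for the moment, N m; "width": finger opening in mm.
Only numpy, scipy, OpenCV 4.12 (cv2) and the standard library are available. Lean on these libraries where they do the work, as an engineer would, in place of code of your own. Each camera call takes 0.05 s, during which the arm holds its last target.

## Task

Slide the loose steel counterweight ring down over the upright post on the tail of the cake press's beam until it sits on its seat, and let go of it. Then pull the latch tab at the other end of the beam sideways against its spring to free the coupler, lift that end of the beam off its ball by the tab, raising it about 8 cm, and finish while holding it up there, still. Leave the bottles, bowl, tools and other things on the table where they are.

Things in the scene. Friction and masses are not known exactly. Their poses are not given: they have to be found in the camera images.
- ring_center (a point): Loose steel counterweight ring, a thick-walled sleeve: outer diameter 52 mm, straight-through bore 24 mm, 40 mm tall, about 0.5 kg, standing on the table with its bore upright. The point is its centre, half-way up; z is the bore axis. It stands to the left or to the right of the press (it may have changed places with the tin).
- press: Cast-iron mould press fixed to the table: base plate 140 (x) by 320 (y) by 14 mm, two square mould plates, the upper hung under a beam (24 mm wide, top at 112 mm). Origin on the table. +y runs along the beam from the tail post (y = -190 mm) past the hinge (-90) to ball and latch tab (+140); -x (the robot's side) is the way the latch is pulled. Turned up to 0.3 rad.
- post_seat (a point): Centre of the round seat (diameter 36 mm, 114 mm above the table) at the foot of the upright steel post on the beam's tail. The post, diameter 20 mm with bevelled top, rises 51 mm above this point. The seated ring's centre is 20 mm above it. Axes turn with the beam: z along the post, y along the beam to the latch. While latched the beam stays level.
- hinge_axis (a point): Centre of the beam's hinge, 100 mm above the table; the beam turns about the press's x axis through this point.
- latch_grip (a point): Grip point of the latch tab, an upright flat steel tab on top of the beam's coupler end: 14 mm thick along the press's x, 32 mm along y, from 30 mm below (slide plate) to 22 mm above this point, which is 152 mm above the table, and 230 mm along the beam from the hinge axis and 52 mm above it. Moves with latch and beam. Gripped across its thickness from above.
- latch (a joint): Travel of the latch in m along the press's -x: 0 at rest (jaw under the ball, beam locked), 0.016 at its stop; the jaw is clear of the ball beyond 0.010. The spring takes 3 N to start, 8 N at the stop. It springs back when let go, so keep it pulled until the coupler is well above the ball (40 mm).
- beam (a joint): Angle of the beam in rad: 0 closed and level, growing as the latch end rises about the hinge; 0.35 raises the tab by about 8 cm (0.25: 55 mm, 0.5: 105 mm). The free stop is at 0.9. The latch end weighs about 3 to 4 N at the tab with the counterweight on and falls back on the ball when let go.
- tin: Bystander: closed aluminium can, diameter 60 mm, 75 mm tall; origin at its underside.
- oil_bottle: Bystander: amber bottle, diameter 66 mm, 170 mm tall; origin at its underside.
- syrup_bottle: Bystander: clear bottle, diameter 60 mm, 150 mm tall; origin at its underside.
- mug: Bystander: blue mug, diameter 76 mm, 85 mm tall; origin at its underside.
- small_bowl: Bystander: white bowl, diameter 110 mm, 45 mm tall; origin at its underside.
- oil_brush: Bystander: brush lying between the robot and the press; origin under it.
- scraper: Bystander: spatula lying between the robot and the press; origin under it.
Things that resemble listed ones, but are neither listed nor needed, are in the scene too. Of the things like the part that bears ring_center, leave any that is orange; of the rest the larger one is meant.

How it is judged:
By the outcome, as a careful person would: the job done as asked, in the order asked, and still so for the second after the job is handed in, while the arm keeps its last pose, push and grip.
It also fails if it takes over 64 s, if anything falls off the work surface, if the arm or the gripper's body presses on something with over 40 N, if the wrist force passes 120 N, or if a joint passes its speed limit or range.

## Working session

There is one attempt and no reset: what is moved stays moved. The work goes in short steps, Python scripts to look and compute and a tool call to move; the robot and the scene stay as the last step left them, time stands still between calls to the robot, and variables do not carry over. Pictures are saved under pics/ and viewed, and the job is handed in when it is done.

Besides the shell and the picture viewer there is one more tool, called after "Emit:" in YAML: its name, and indented under it one key for each argument. carry_out: Moves the arm, as the interface text tells. Its arguments: {"type":"object","properties":{"moves":{"type":"array","items":{"type":"array"}},"grip_force":{"type":"number"}},"required":["moves"]}

```bash
ls; mkdir -p pics; cat > h.py <<'E'
import numpy as np, cv2
from station import status, viewer, job, bot
def snap(c,fn=None):
    d=viewer.read_camera(c)
    if fn: cv2.imwrite('pics/'+fn,d['img'][:,:,::-1])
    return d
E
python3 - <<'E'
from h import *
for c in('top','side'):
    d=snap(c,c+'0.png')
    print(c,{k:d[k] for k in d if k!='img'})
    for n in ['ring_center','press','post_seat','hinge_axis','latch_grip','tin','oil_bottle','syrup_bottle','mug','small_bowl','oil_brush','scraper']:
        f=viewer.find_in(c,n); l=viewer.landmark_of(c,n)
        print(n,[(np.round(x['bbox']).tolist(),round(x['conf'],2)) for x in f],[(np.round(x['point'],1).tolist(),round(x['conf'],2)) for x in l])
print(status.get_state(), bot.hold_point_z)
E
```

```text
pics
top {'fx': 513.7517481884663, 'fy': 513.7517481884663, 'cx': 289.28375862669947, 'cy': 205.08184408356743, 'k1': -0.1498986455987605, 'R': array([[-0.02372521, -0.99971746,  0.00145399],
       [-0.97964243,  0.02295873, -0.19943322],
       [ 0.19934349, -0.00615599, -0.97991034]]), 't': array([  37.85493771,  584.90349808, 1307.64463259])}
ring_center [([155.0, 237.0, 175.0, 260.0], 0.85), ([124.0, 238.0, 140.0, 253.0], 0.85), ([179.0, 213.0, 192.0, 230.0], 0.67), ([108.0, 164.0, 146.0, 203.0], 0.57), ([220.0, 169.0, 235.0, 201.0], 0.45)] [([248.0, 131.0], 0.89), ([245.9, 164.7], 0.64), ([219.2, 188.7], 0.54)]
press [([211.0, 164.0, 360.0, 236.0], 0.59), ([420.0, 226.0, 449.0, 247.0], 0.31), ([406.0, 131.0, 442.0, 170.0], 0.22)] [([199.3, 278.2], 0.65)]
post_seat [([214.0, 166.0, 362.0, 225.0], 0.62)] [([210.3, 351.6], 0.61)]
hinge_axis [([209.0, 164.0, 361.0, 239.0], 0.87)] [([203.2, 309.6], 0.59)]
latch_grip [([217.0, 172.0, 234.0, 202.0], 0.58), ([212.0, 164.0, 362.0, 240.0], 0.35)] [([176.9, 222.0], 0.95)]
tin [([422.0, 227.0, 449.0, 252.0], 0.82)] [([243.0, 431.6], 0.81)]
[... 2156 characters left out ...]
5], 0.56)]
{'t': 2.5, 'joints': array([-1.21919789,  0.68908876, -0.19458099,  1.56532614,  0.15730882,
        0.90255473, -0.21509955]), 'joint_vel': array([-0.00098779,  0.00060089, -0.0002542 ,  0.00011194,  0.00090178,
        0.00023088,  0.00040721]), 'tau': array([-1.08820377e-04, -5.27492774e+01, -1.26703274e+00, -1.53742504e+01,
       -5.18761994e-02, -6.10257011e-04,  2.48973458e-05]), 'position': array([195.2875726 , 593.69964165, 238.74226826]), 'tool_rot': array([4.97068781e-01, 3.10199609e+00, 7.96654380e-06]), 'ft_force': array([0.68988366, 0.49549437, 0.63311044]), 'wrist_torque': array([ 0.04201263, -0.02974817, -0.01685501]), 'width': 88.58339755151486} 18.700000000000003
```

View pictures.

```bash
python3 - <<'E'
import cv2
a=cv2.imread('pics/top0.png');b=cv2.imread('pics/side0.png')
cv2.imwrite('pics/topc.png',cv2.resize(a[100:320,90:460],None,fx=2.1,fy=2.1,interpolation=cv2.INTER_CUBIC))
cv2.imwrite('pics/sidec.png',cv2.resize(b[140:370,110:440],None,fx=2.4,fy=2.4,interpolation=cv2.INTER_CUBIC))
E
```

```text
(no output)
```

View pics/topc.png

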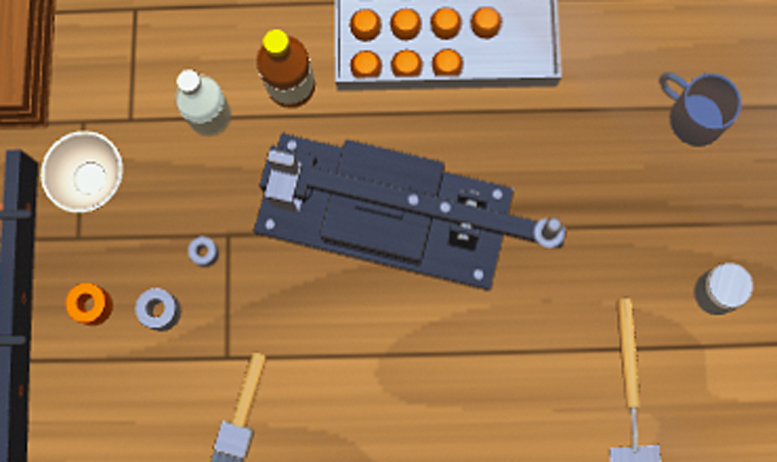

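View pics/sidec.png

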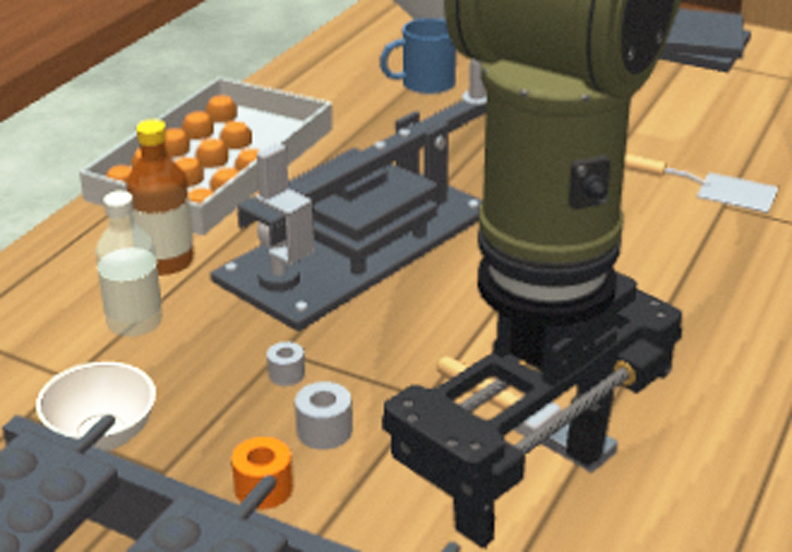

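Ring candidates in the top picture: orange (131,246), excluded. Small steel at (186,219) and larger steel at (165,248), mark on the latter: it's the larger non-orange one, so it is the one meant (side view: (244,313)). Measuring now.

```bash
cat >> h.py <<'E'
from scipy.optimize import least_squares
def proj(d,X):
    c=np.atleast_2d(X)@np.array(d['R']).T+d['t']
    p=c[:,:2]/c[:,2:]; r2=(p**2).sum(1,keepdims=True); p=p*(1+d['k1']*r2)
    return p*[d['fx'],d['fy']]+[d['cx'],d['cy']]
def tri(obs):
    f=lambda X: np.concatenate([(proj(d,X)[0]-uv) for d,uv in obs])
    s=least_squares(f,[550,0,80]); return s.x,np.abs(s.fun).max()
def pressmap(p,Y):
    c,s=np.cos(p[2]),np.sin(p[2]); Y=np.atleast_2d(Y)
    return np.c_[p[0]+c*Y[:,0]-s*Y[:,1],p[1]+s*Y[:,0]+c*Y[:,1],Y[:,2]]
PM={'press':(0,0,0),'post_seat':(0,-190,114),'hinge_axis':(0,-90,100),'latch_grip':(0,140,152)}
E
python3 - <<'E'
from h import *
D={c:snap(c) for c in('top','side')}
def ringfit(c,box,name='ring_center'):
    out=[]
    for x in viewer.silhouettes(c,name):
        b=x['bbox']; print(c,np.round(b),round(x['conf'],2),x['region'].sum())
        out.append(x)
    return out
S={c:ringfit(c,None) for c in D}
import pickle
pickle.dump((D,S),open('m0.pkl','wb'))
top=dict(rings=[131,248]);
# triangulate candidate ring centres by landmarks
for a,b in (((164.7,245.9),(246.5,313.2)),((188.7,219.2),(229.1,290.8)),((131,248),(217.8,335.2))):
    print(a,tri([(D['top'],a),(D['side'],b)]))
obs=[]
for n,t,s in (('press',(278.2,199.3),(262.3,238.8)),('post_seat',(351.6,210.3),(309,178.3)),('hinge_axis',(309.6,203.2),(286.6,194.9)),('latch_grip',(222,176.9),(225.6,210.9))):
    print(n,tri([(D['top'],t),(D['side'],s)])); obs+= [(n,'top',t),(n,'side',s)]
f=lambda p:np.concatenate([proj(D[c],pressmap(p,PM[n]))[0]-uv for n,c,uv in obs])
s=least_squares(f,[600,0,0],loss='soft_l1'); print(s.x); print(np.round(f(s.x).reshape(-1,2),1))
for n in PM: print(n,pressmap(s.x,PM[n]))
E
```

```text
top [124. 238. 142. 255.] 0.87 354
top [210. 163. 362. 237.] 0.73 6216
top [154. 232. 176. 256.] 0.61 372
top [182. 213. 194. 227.] 0.57 152
side [233. 299. 255. 326.] 0.73 539
side [219. 279. 238. 300.] 0.72 277
side [209. 321. 230. 353.] 0.71 590
side [366. 207. 433. 230.] 0.62 508
(164.7, 245.9) (array([483.3699288 , 363.42853749,  17.87737592]), np.float64(1.8625483622301715))
(188.7, 219.2) (array([562.36162841, 302.03769674,   9.10099531]), np.float64(0.057806704136510234))
(131, 248) (array([488.66342799, 459.75410437,  26.08880635]), np.float64(1.9519015046706159))
press (array([611.70072407,  53.01474296,   0.88267261]), np.float64(1.0440581600471432))
post_seat (array([ 556.11354864, -134.11878597,  116.25713414]), np.float64(0.26103235420191595))
hinge_axis (array([577.61508749, -28.6277066 , 106.75818848]), np.float64(0.849205571417599))
latch_grip (array([638.32403293, 189.73698836, 151.04090034]), np.float64(1.8741156843005058))
[ 6.05009609e+02  5.32052287e+01 -2.57320346e-01]
[[ 0.4  3.4]
 [ 1.1  0.7]
 [-1.4  0.2]
 [-1.   1.1]
 [ 2.2 -0.5]
 [-1.5  0.9]
 [ 1.3  0.8]
 [-2.4 -1.3]]
press [[605.00960875  53.20522871   0.        ]]
post_seat [[ 556.656501   -130.53909629  114.        ]]
hinge_axis [[582.10550508 -33.83155681 100.        ]]
latch_grip [[640.63821447 188.59578398 152.        ]]
```

```bash
cat >> h.py <<'E'
def cylhull(d,c,r,z0,z1,n=60):
    a=np.linspace(0,2*np.pi,n,endpoint=False)
    P=np.concatenate([np.c_[c[0]+r*np.cos(a),c[1]+r*np.sin(a),np.full(n,z)] for z in(z0,z1)])
    return cv2.convexHull(proj(d,P).astype(np.float32))[:,0]
def softmask(h,x0,y0,x1,y1,s=8):
    m=np.zeros(((y1-y0)*s,(x1-x0)*s),np.uint8)
    cv2.fillPoly(m,[np.round((h-[x0,y0]+.5)*s-.5).astype(np.int32)],255)
    return cv2.resize(m,(x1-x0,y1-y0),interpolation=cv2.INTER_AREA)/255.
E
python3 - <<'E'
from h import *
import pickle
from scipy.optimize import minimize
D,S=pickle.load(open('m0.pkl','rb'))
W={'top':(145,228,186,270),'side':(226,292,264,334)}
M={}
for c,(x0,y0,x1,y1) in W.items():
    im=D[c]['img'][y0:y1,x0:x1].astype(float)
    # wood is warm: use saturation-like measure; ring neutral
    q=(im[:,:,0]-im[:,:,2])/(im.max(2)+1)
    bg=np.median(q); print(c,bg,q.min())
    m=np.clip((bg-q)/(bg-0.0),0,1); m[m<.15]=0; M[c]=m
    cv2.imwrite(f'pics/ringm_{c}.png',cv2.resize(np.hstack([im[:,:,::-1],np.repeat(m[:,:,None]*255,3,2)]).astype(np.uint8),None,fx=8,fy=8,interpolation=0))
def cost(p,cs=('top','side'),z=0):
    e=0
    for c in cs:
        h=cylhull(D[c],p[:2],26,z,z+40)
        e+=(np.abs(softmask(h,*W[c])-np.where(M[c]>.5,1,M[c]*1))).sum()
    return e
for cs in (('top',),('side',),('top','side')):
    r=minimize(cost,[483,363],args=(cs,),method='Nelder-Mead',options=dict(initial_simplex=[[478,358],[490,362],[484,370]])); print(cs,r.x,r.fun)
for z in(-4,0,4,8):
    r=minimize(cost,[483,363],args=(('top','side'),z),method='Nelder-Mead',options=dict(initial_simplex=[[478,358],[490,362],[484,370]])); print(z,r.x,r.fun)
r=minimize(cost,[483,363],method='Nelder-Mead',options=dict(initial_simplex=[[478,358],[490,362],[484,370]]))
o=[]
for c in W:
    x0,y0,x1,y1=W[c]
    b=cv2.resize(D[c]['img'][y0:y1,x0:x1,::-1],(360,400),interpolation=0)
    k=np.array([360/(x1-x0),400/(y1-y0)])
    for hh in (cylhull(D[c],r.x,26,0,40),cylhull(D[c],r.x,12,39.9,40)):
        cv2.polylines(b,[np.round((hh-[x0,y0]+.5)*k).astype(int)],True,(0,0,255),1)
    o.append(b)
cv2.imwrite('pics/ringfit.png',np.hstack(o))
E
```

```text
top 0.5987654320987654 -0.23873873873873874
side 0.49497474747474746 -0.09009009009009009
('top',) [485.35658168 364.69852659] 44.87805050650146
('side',) [483.62236661 364.19839001] 120.72010874909654
('top', 'side') [484.70322583 363.97978122] 173.44350823623842
-4 [485.31448609 362.31978798] 202.1989484421711
0 [484.70322583 363.97978122] 173.44350823623842
4 [483.87105434 364.48420036] 221.12925426362153
8 [484.04757999 363.77085425] 288.82057925558706
```

View pics/ringfit.png

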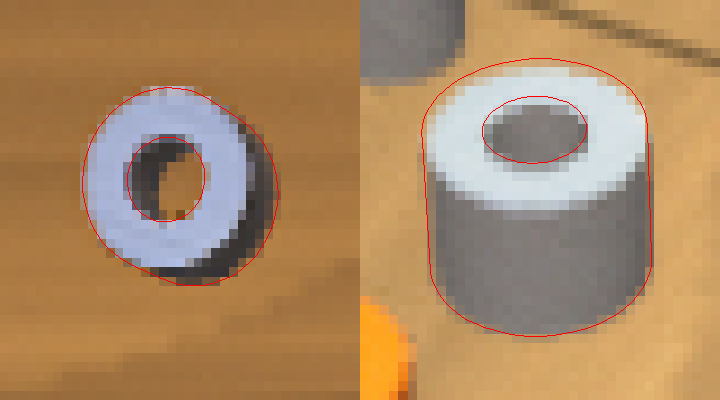

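The crop confirms it: grey, and its outline matches the 52 mm size in both views. Its centre is (485,364), and the fit is best standing on the table. Planning the approach.

```bash
cat >> h.py <<'E'
from scipy.spatial.transform import Rotation as Ro
def Rdown(th):  # tool z down, tool y at world angle th
    y=np.array([np.cos(th),np.sin(th),0]); z=np.array([0,0,-1.]); return np.c_[np.cross(y,z),y,z]
def plan(way,th,vmax=55,tmax=.17,cur=None):
    s=status.get_state()
    p=np.array(s['position']) ; R=Ro.from_rotvec(s['tool_rot']).as_matrix()
    if cur is not None: p=np.array(cur)
    for w in way:
        dR=Ro.from_matrix(R.T@Rdown(th)).as_rotvec()
        n=int(max(np.ceil(np.linalg.norm(w-p)/vmax),np.ceil(np.linalg.norm(dR)/tmax),1))
        print('->',w,n,'rows')
        st=(np.array(w)-p)/n
        for i in range(n):
            sh=np.round(R.T@st,1); rt=np.round(dR/n,3)
            print(' ',[sh.tolist(),rt.tolist()])
            p=p+R@sh; R=R@Ro.from_rotvec(rt).as_matrix()
E
python3 - <<'E'
from h import *
plan([np.array([485,364,140.]),np.array([485,364,8])],-0.257)
E
```

```text
-> [485. 364. 140.] 9 rows
  [[-38.6, -14.2, 11.0], [0.0, -0.0, 0.168]]
  [[-40.4, -7.5, 11.0], [0.0, -0.0, 0.168]]
  [[-41.1, -0.7, 11.0], [0.0, -0.0, 0.168]]
  [[-40.6, 6.2, 11.0], [0.0, -0.0, 0.168]]
  [[-39.0, 12.9, 11.0], [0.0, -0.0, 0.168]]
  [[-36.3, 19.2, 11.0], [0.0, -0.0, 0.168]]
  [[-32.6, 25.0, 11.0], [0.0, -0.0, 0.168]]
  [[-27.9, 30.1, 11.0], [0.0, -0.0, 0.168]]
  [[-22.5, 34.4, 11.0], [0.0, -0.0, 0.168]]
-> [485 364   8] 3 rows
  [[0.0, -0.0, 43.9], [-0.0, -0.0, -0.001]]
  [[0.0, -0.0, 43.9], [-0.0, -0.0, -0.001]]
  [[0.0, -0.0, 43.9], [-0.0, -0.0, -0.001]]
```

Emit:
carry_out:
  moves:
    - [[-38.6,-14.2,11],[0,0,0.168],1]
    - [[-40.4,-7.5,11],[0,0,0.168],1]
    - [[-41.1,-0.7,11],[0,0,0.168],1]
    - [[-40.6,6.2,11],[0,0,0.168],1]
    - [[-39,12.9,11],[0,0,0.168],1]

```text
t: 3.32
position: [357.3, 465.5, 183.6]
tool_rot: [-1.726, -2.625, -0.001]
ft_force: [0.1, 0.7, 0.1]
width: 88.0
```

Emit:
carry_out:
  moves:
    - [[-36.3,19.2,11],[0,0,0.168],1]
    - [[-32.6,25,11],[0,0,0.168],1]
    - [[-27.9,30.1,11],[0,0,0.168],1]
    - [[-22.5,34.4,11],[0,0,0.168],1]
    - [[0,0,0],[0,0,0],1]

```text
t: 3.95
position: [488.1, 360.0, 139.1]
tool_rot: [2.494, 1.905, -0.001]
ft_force: [-0.4, 0.3, 0.1]
width: 88.0
```

```bash
python3 - <<'E'
from h import *
plan([np.array([485,364,8.])],-0.257)
import pickle
D={}
for c in('side','top'):
    D[c]=snap(c,c+'1.png')
    for n in ('press','post_seat','hinge_axis','latch_grip'):
        l=viewer.landmark_of(c,n); print(c,n,[(np.round(x['point'],1).tolist(),round(x['conf'],2)) for x in l][:2])
pickle.dump(D,open('m1.pkl','wb'))
a=cv2.imread('pics/side1.png')
cv2.imwrite('pics/sidec1.png',cv2.resize(a[120:340,130:430],None,fx=2.6,fy=2.6,interpolation=cv2.INTER_CUBIC))
E
```

```text
-> [485. 364.   8.] 3 rows
  [[1.1, -1.5, 43.7], [0.001, 0.001, -0.003]]
  [[1.1, -1.4, 43.7], [0.001, 0.001, -0.003]]
  [[1.0, -1.4, 43.7], [0.001, 0.001, -0.003]]
side press [([237.5, 264.1], 0.74)]
side post_seat [([180.3, 309.1], 0.56)]
side hinge_axis [([193.1, 283.4], 0.86)]
side latch_grip []
top press [([199.5, 278.1], 0.75)]
top post_seat [([208.1, 353.3], 0.96)]
top hinge_axis [([202.7, 313.1], 0.56), ([153.3, 193.4], 0.45)]
top latch_grip [([179.6, 224.0], 0.56)]
```

View pics/sidec1.png

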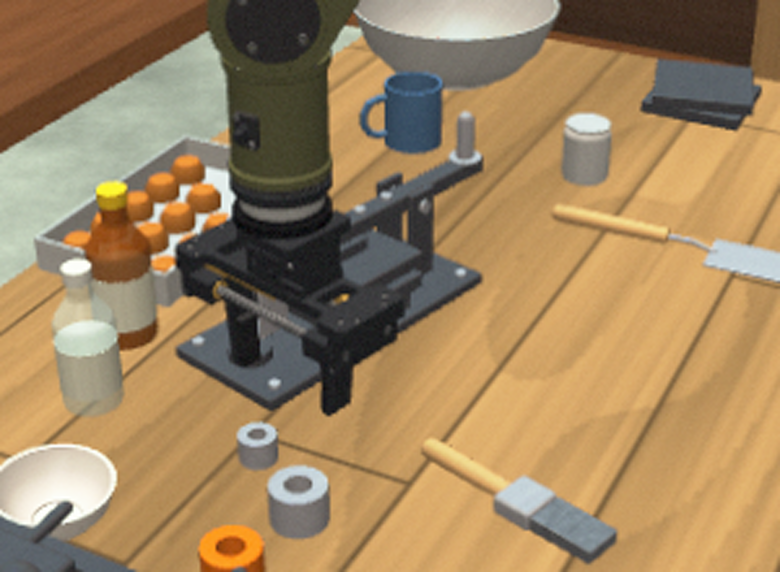

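```bash
cat >> h.py <<'E'
def overlay(d,x0,y0,x1,y1,k,polys,pts=()):
    b=cv2.resize(d['img'][y0:y1,x0:x1,::-1],None,fx=k,fy=k,interpolation=0)
    for h,col in polys: cv2.polylines(b,[np.round((h-[x0,y0]+.5)*k).astype(int)],True,col,1)
    for p in pts: cv2.circle(b,tuple(int(v) for v in np.round((np.asarray(p)-[x0,y0]+.5)*k)),3,(0,255,0),1)
    return b
E
python3 - <<'E'
from h import *
import pickle
D=pickle.load(open('m1.pkl','rb'))
c0=[556.6,-131]
o=[]
for c,w in (('top',(325,185,375,245)),('side',(285,150,335,210))):
    P=[(cylhull(D[c],c0,10,114,165),(0,0,255)),(cylhull(D[c],c0,18,113.9,114),(0,255,255))]
    o.append(overlay(D[c],*w,7,P))
cv2.imwrite('pics/post1.png',np.hstack(o))
s=status.get_state(); print(s['position'],s['t'],s['joint_vel'].round(3))
E
```

```text
[484.58623497 364.54763077 139.91429487] 4.45 [ 0.005  0.001  0.003  0.    -0.     0.001  0.001]
```

View pics/post1.png

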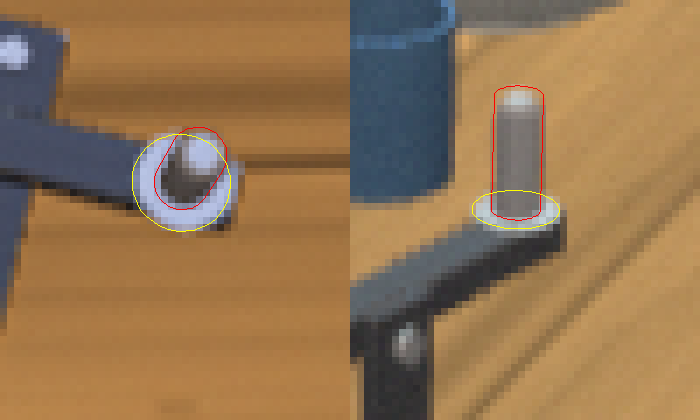

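```bash
python3 - <<'E'
from h import *
import pickle
D=pickle.load(open('m1.pkl','rb'))
X0=np.array([556.6,-131,114])
pt=proj(D['top'],X0)[0]+[.75,.4]; ps=proj(D['side'],X0)[0]+[.15,.3]
print(pt,ps,tri([(D['top'],pt),(D['side'],ps)]))
f=lambda q:np.r_[proj(D['top'],[q[0],q[1],114])[0]-pt,proj(D['side'],[q[0],q[1],114])[0]-ps]
s=least_squares(f,X0[:2]);print(s.x,s.fun); c0=s.x
o=[]
for c,w in (('top',(325,185,375,245)),('side',(285,150,335,210))):
    P=[(cylhull(D[c],c0,10,114,165),(0,0,255)),(cylhull(D[c],c0,18,113.9,114),(0,255,255))]
    o.append(overlay(D[c],*w,7,P))
cv2.imwrite('pics/post2.png',np.hstack(o))
plan([np.array([485,364,8.])],-0.257)
E
```

```text
[351.10280935 210.92768368] [308.27082882 179.64786184] (array([ 556.31692577, -132.96356616,  112.13857709]), np.float64(0.20387541035597678))
[ 555.86671232 -132.2614923 ] [-0.24456297 -0.12934685  0.26255792 -0.4199719 ]
-> [485. 364.   8.] 3 rows
  [[-0.2, 0.2, 44.0], [-0.0, -0.0, -0.0]]
  [[-0.2, 0.2, 44.0], [-0.0, -0.0, -0.0]]
  [[-0.2, 0.2, 44.0], [-0.0, -0.0, -0.0]]
```

View pics/post2.png

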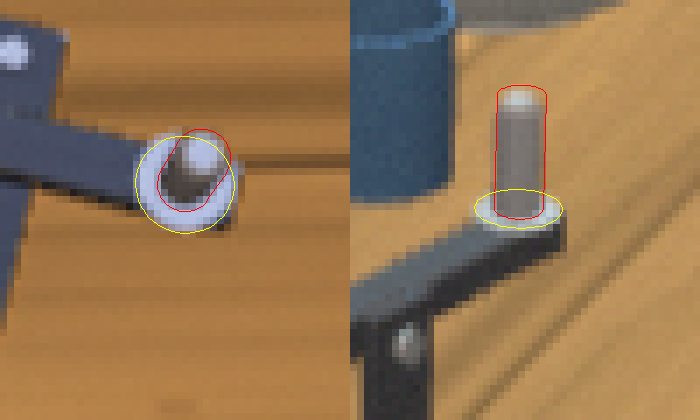

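Post seat measured at (556,-132), height about 112–114, matching the text. Descending on the ring.

Emit:
carry_out:
  moves:
    - [[-0.2,0.2,44],[0,0,0],1]
    - [[-0.2,0.2,44],[0,0,0],1]
    - [[-0.2,0.2,43],[0,0,0],1]
    - [[0,0,0],[0,0,0],1]
    - [[0,0,0],[0,0,0],0.5]
  grip_force: 35

```text
t: 5.08
position: [486.3, 363.8, 10.1]
tool_rot: [2.49, 1.916, 0.003]
ft_force: [0.1, 0.7, 1.1]
width: 80.2
```

Emit:
carry_out:
  moves:
    - [[0,0,0],[0,0,0],0.3]
    - [[0,0,0],[0,0,0],0.2]
    - [[0,0,0],[0,0,0],0.2]
    - [[0,0,0],[0,0,0],0.2]
    - [[0,0,0],[0,0,0],0.2]
  grip_force: 35

```text
t: 5.7
position: [484.5, 364.1, 9.7]
tool_rot: [-2.488, -1.916, 0.0]
ft_force: [-2.7, 0.5, 6.6]
width: 51.2
```

```bash
python3 - <<'E'
from h import *
plan([np.array([484.5,364,180.]),np.array([556,-132.5,220])],-0.257,vmax=50)
E
```

```text
-> [484.5 364.  180. ] 4 rows
  [[0.0, -0.1, -42.6], [-0.0, -0.0, -0.0]]
  [[0.0, -0.1, -42.6], [-0.0, -0.0, -0.0]]
  [[0.0, -0.1, -42.6], [-0.0, -0.0, -0.0]]
  [[0.0, -0.1, -42.6], [-0.0, -0.0, -0.0]]
-> [ 556.  -132.5  220. ] 11 rows
  [[-42.0, 17.8, -3.7], [-0.0, -0.0, -0.0]]
  [[-42.0, 17.8, -3.7], [-0.0, -0.0, -0.0]]
  [[-42.0, 17.8, -3.7], [-0.0, -0.0, -0.0]]
  [[-42.0, 17.8, -3.7], [-0.0, -0.0, -0.0]]
  [[-42.0, 17.8, -3.7], [-0.0, -0.0, -0.0]]
  [[-42.0, 17.8, -3.7], [-0.0, -0.0, -0.0]]
  [[-42.0, 17.8, -3.7], [-0.0, -0.0, -0.0]]
  [[-42.0, 17.8, -3.7], [-0.0, -0.0, -0.0]]
  [[-42.0, 17.8, -3.7], [-0.0, -0.0, -0.0]]
  [[-42.0, 17.8, -3.7], [-0.0, -0.0, -0.0]]
  [[-42.0, 17.8, -3.7], [-0.0, -0.0, -0.0]]
```

Emit:
carry_out:
  moves:
    - [[0,0,-15],[0,0,0],0.2]
    - [[0,0,-40],[0,0,0],0.2]
    - [[0,0,-45],[0,0,0],0.2]
    - [[0,0,-45],[0,0,0],0.2]
    - [[0,0,-25],[0,0,0],0.2]

```text
t: 6.32
position: [486.2, 363.2, 181.6]
tool_rot: [2.49, 1.915, 0.005]
ft_force: [0.1, -0.4, -4.9]
width: 51.6
```

Emit:
carry_out:
  moves:
    - [[-20,8.5,-8],[0,0,0],0.2]
    - [[-38,16.1,-10],[0,0,0],0.2]
    - [[-42,17.8,-10],[0,0,0],0.2]
    - [[-42,17.8,-5],[0,0,0],0.2]
    - [[-42,17.8,-5],[0,0,0],0.2]

```text
t: 6.95
position: [512.6, 161.3, 215.9]
tool_rot: [2.491, 1.913, -0.005]
ft_force: [1.4, -0.6, -5.1]
width: 51.5
```

Emit:
carry_out:
  moves:
    - [[-42,17.8,0],[0,0,0],0.2]
    - [[-42,17.8,0],[0,0,0],0.2]
    - [[-42,17.8,0],[0,0,0],0.2]
    - [[-42,17.8,0],[0,0,0],0.2]
    - [[-36,15.3,0],[0,0,0],0.2]

```text
t: 7.58
position: [542.9, -58.1, 215.6]
tool_rot: [-2.492, -1.911, 0.006]
ft_force: [-0.2, 1.1, -4.8]
width: 51.5
```

```bash
python3 - <<'E'
from h import *
plan([np.array([556,-132.5,220])],-0.257,vmax=40)
s=status.get_state(); print(s['position'],s['ft_force'],s['width'])
E
```

```text
-> [ 556.  -132.5  220. ] 2 rows
  [[-34.2, 16.0, -2.1], [-0.002, 0.001, -0.003]]
  [[-34.3, 15.9, -2.1], [-0.002, 0.001, -0.003]]
[542.86687723 -58.10086093 215.64618816] [-0.18676381  1.05045803 -4.78359868] 51.50693736331016
```

Emit:
carry_out:
  moves:
    - [[-30,12.3,0],[0,0,0],0.2]
    - [[-30,12.3,0],[0,0,0],0.2]
    - [[-14.1,6.2,0],[0,0,0],0.2]
    - [[0,0,0],[0,0,0],0.2]
    - [[0,0,0],[0,0,0],0.2]

```text
t: 8.2
position: [555.4, -131.6, 216.3]
tool_rot: [-2.486, -1.917, -0.0]
ft_force: [0.8, 0.5, -4.9]
width: 51.5
```

```bash
cat > look.py <<'E'
from h import *
import sys
s=status.get_state(); p=s['position']; print(p.round(1),s['ft_force'].round(1),s['width'])
T=Ro.from_rotvec(s['tool_rot']).as_matrix(); print(T.round(3).tolist())
zoff=10.3
c0=[556,-132.5]; o=[]
for c,w in (('top',(320,165,385,245)),('side',(275,110,340,190))):
    d=snap(c,f'{c}_{sys.argv[1]}.png')
    P=[(cylhull(d,c0,10,114,165),(0,0,255)),(cylhull(d,p[:2],26,p[2]+zoff-20,p[2]+zoff+20),(0,255,255)),(cylhull(d,p[:2],12,p[2]+zoff-20.1,p[2]+zoff-20),(0,255,0))]
    o.append(overlay(d,*w,6,P))
cv2.imwrite(f'pics/look_{sys.argv[1]}.png',np.hstack(o))
E
python3 look.py a
```

```text
[ 555.4 -131.6  216.3] [ 0.8  0.5 -4.9] 51.488152971701176
[[0.254, 0.967, -0.001], [0.967, -0.254, 0.002], [0.001, -0.002, -1.0]]
```

View pics/look_a.png

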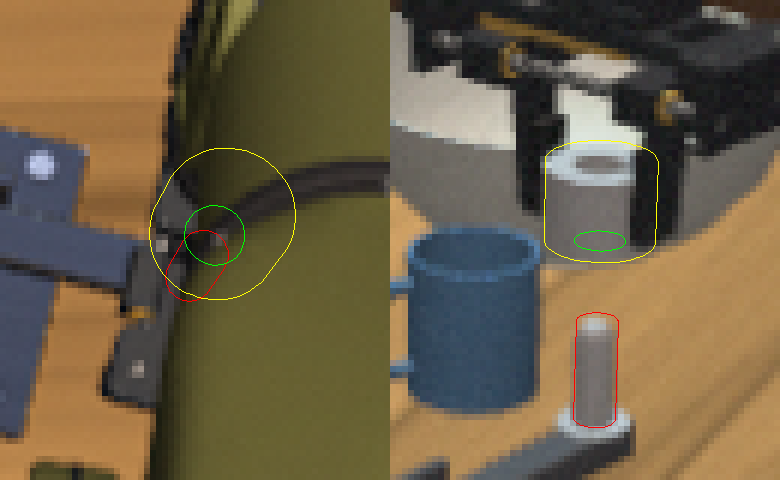

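Emit:
carry_out:
  moves:
    - [[0,0,12],[0,0,0],0.2]
    - [[0,0,12],[0,0,0],0.2]
    - [[0,0,10],[0,0,0],0.2]
    - [[0,0,0],[0,0,0],0.2]
    - [[0,0,0],[0,0,0],0.2]

```text
t: 8.93
position: [556.1, -133.6, 182.7]
tool_rot: [2.49, 1.916, 0.0]
ft_force: [0.7, 0.0, -4.5]
width: 51.2
```

```bash
python3 look.py b
```

```text
[ 556.1 -133.6  182.7] [ 0.7  0.  -4.5] 51.20559365017639
[[0.256, 0.967, 0.0], [0.967, -0.256, -0.0], [0.0, 0.0, -1.0]]
```

View pics/look_b.png

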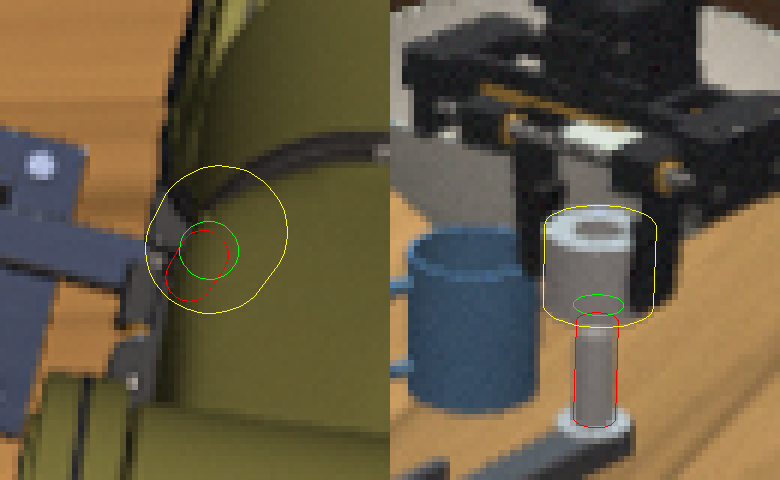

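Emit:
carry_out:
  moves:
    - [[0.9,0.2,0],[0,0,0],0.2]
    - [[0,0,4],[0,0,0],0.2]
    - [[0,0,4],[0,0,0],0.2]
    - [[0,0,4],[0,0,0],0.2]
    - [[0,0,0],[0,0,0],0.2]

```text
t: 9.65
position: [556.0, -132.6, 170.2]
tool_rot: [-2.489, -1.916, 0.001]
ft_force: [-0.2, -0.5, -3.6]
width: 51.2
```

Emit:
carry_out:
  moves:
    - [[0,0,3],[0,0,0],0.2]
    - [[0,0,3],[0,0,0],0.2]
    - [[0,0,3],[0,0,0],0.2]
    - [[0,0,3],[0,0,0],0.2]
    - [[0,0,0],[0,0,0],0.2]

```text
t: 10.28
position: [556.1, -132.6, 158.4]
tool_rot: [-2.489, -1.916, 0.0]
ft_force: [-0.5, 0.2, -5.3]
width: 51.3
```

Inserted about 16 mm with no contact force. Continuing down to just above the seat.

Emit:
carry_out:
  moves:
    - [[0,0,7],[0,0,0],0.2]
    - [[0,0,7],[0,0,0],0.2]
    - [[0,0,7],[0,0,0],0.2]
    - [[0,0,7],[0,0,0],0.2]
    - [[0,0,0],[0,0,0],0.2]

```text
t: 10.9
position: [555.8, -132.5, 130.0]
tool_rot: [-2.489, -1.915, 0.001]
ft_force: [0.5, 0.3, -4.7]
width: 51.8
```

Emit:
carry_out:
  moves:
    - [[0,0,2],[0,0,0],0.2]
    - [[0,0,2],[0,0,0],0.2]
    - [[0,0,1.5],[0,0,0],0.2]
    - [[0,0,1],[0,0,0],0.2]
    - [[0,0,0],[0,0,0],0.2]

```text
t: 11.52
position: [556.3, -132.7, 124.1]
tool_rot: [-2.49, -1.916, -0.0]
ft_force: [-0.5, -0.6, -4.4]
width: 51.8
```

```bash
python3 look.py c
```

```text
[ 556.3 -132.7  124.1] [-0.5 -0.6 -4.4] 51.814745188215454
[[0.256, 0.967, -0.0], [0.967, -0.256, 0.0], [0.0, -0.0, -1.0]]
```

View pics/look_c.png

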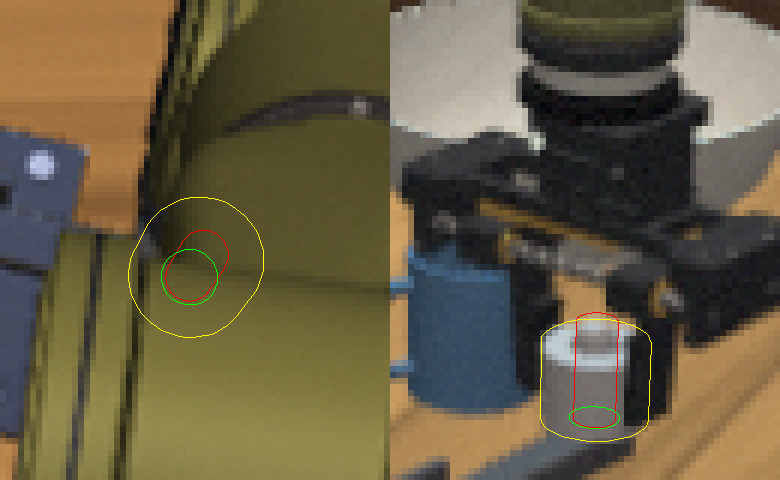

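```bash
python3 - <<'E'
import cv2
a=cv2.imread('pics/side_c.png'); b=cv2.imread('pics/side_b.png')
import numpy as np
f=lambda i:cv2.resize(i[140:195,285:335],None,fx=8,fy=9,interpolation=cv2.INTER_CUBIC)
cv2.imwrite('pics/z.png',np.hstack([f(a),f(b)]))
E
```

```text
(no output)
```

View pics/z.png

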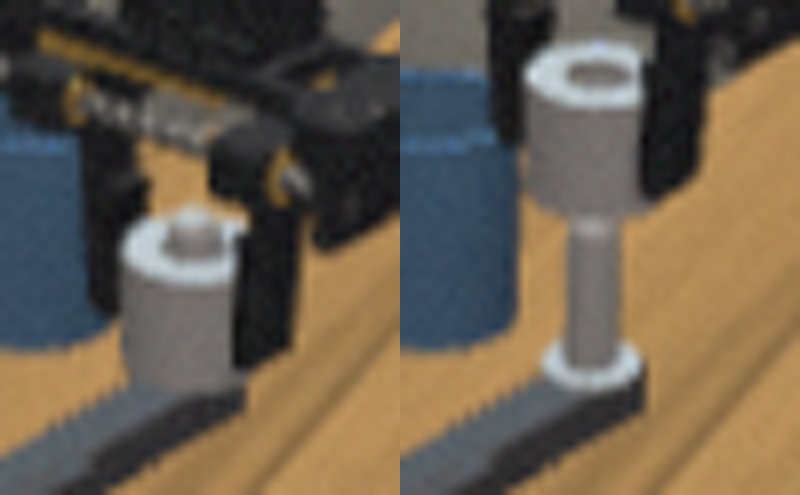

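The left crop shows the post tip sticking out through the bore at about (309,165), so the ring is on the post. Lowering to contact.

Emit:
carry_out:
  moves:
    - [[0,0,0.6],[0,0,0],0.2]
    - [[0,0,0.4],[0,0,0],0.2]
    - [[0,0,0.3],[0,0,0],0.2]
    - [[0,0,0],[0,0,0],0.2]
    - [[0,0,0],[0,0,0],0.2]

```text
t: 12.25
position: [556.4, -132.7, 123.7]
tool_rot: [2.49, 1.916, 0.001]
ft_force: [-1.7, 0.9, 6.4]
width: 51.7
```

Emit:
carry_out:
  moves:
    - [[0,0,0],[0,0,0],0.6]
    - [[0,0,0],[0,0,0],1]
    - [[0,0,0],[0,0,0],1]
    - [[0,0,0],[0,0,0],1]
    - [[0,0,-3],[0,0,0],1]
  grip_force: 35

```text
t: 12.88
position: [556.2, -132.6, 125.8]
tool_rot: [-2.489, -1.916, 0.0]
ft_force: [-0.2, -0.5, 0.0]
width: 88.0
```

Emit:
carry_out:
  moves:
    - [[0,0,-15],[0,0,0],1]
    - [[0,0,-35],[0,0,0],1]
    - [[0,0,-40],[0,0,0],1]
    - [[-25,-60,-15],[0,0,0],1]
    - [[-20,-55,0],[0,0,0],1]

```text
t: 13.5
position: [437.5, -146.9, 232.0]
tool_rot: [2.487, 1.914, 0.004]
ft_force: [-0.3, -0.8, -0.5]
width: 88.0
```

Emit:
carry_out:
  moves:
    - [[0,-55,0],[0,0,0],1]
    - [[0,-30,0],[0,0,0],1]
    - [[0,0,0],[0,0,0],1]
    - [[0,0,0],[0,0,0],1]
    - [[0,0,0],[0,0,0],1]

```text
t: 14.12
position: [357.3, -124.7, 230.2]
tool_rot: [2.488, 1.915, 0.002]
ft_force: [-0.3, 0.4, 1.2]
width: 88.3
```

```bash
python3 - <<'E'
from h import *
import pickle
s=status.get_state(); print(s['position'].round(1),s['t'],s['ft_force'].round(1),s['width'])
D={}
for c in('side','top'):
    D[c]=snap(c,c+'2.png')
    for n in ('press','hinge_axis','latch_grip','ring_center'):
        l=viewer.landmark_of(c,n); print(c,n,[(np.round(x['point'],1).tolist(),round(x['conf'],2)) for x in l][:3])
pickle.dump(D,open('m2.pkl','wb'))
z=lambda c,x0,y0,x1,y1,k:cv2.resize(D[c]['img'][y0:y1,x0:x1,::-1],None,fx=k,fy=k,interpolation=cv2.INTER_CUBIC)
cv2.imwrite('pics/t2.png',z('top',150,100,460,340,2.5))
cv2.imwrite('pics/s2.png',z('side',180,120,400,290,3.5))
E
```

```text
[ 357.3 -124.7  230.2] 14.125 [-0.3  0.4  1.2] 88.31999306745796
side press [([240.0, 261.7], 0.92)]
side hinge_axis [([192.3, 286.3], 0.64), ([238.5, 262.6], 0.54)]
side latch_grip [([210.3, 224.2], 0.86)]
side ring_center [([172.6, 309.6], 0.68), ([173.9, 287.7], 0.66), ([338.7, 221.2], 0.65)]
top press [([201.5, 280.1], 0.89)]
top hinge_axis [([201.3, 311.6], 0.91)]
top latch_grip [([179.2, 224.4], 0.85)]
top ring_center [([220.2, 185.8], 0.64), ([245.8, 132.0], 0.63), ([187.2, 128.9], 0.58)]
```

View pics/t2.png

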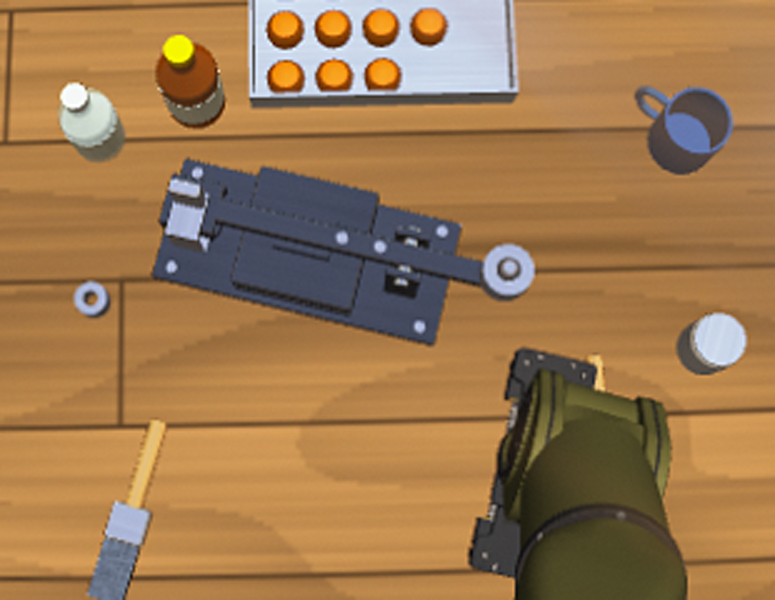

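View pics/s2.png

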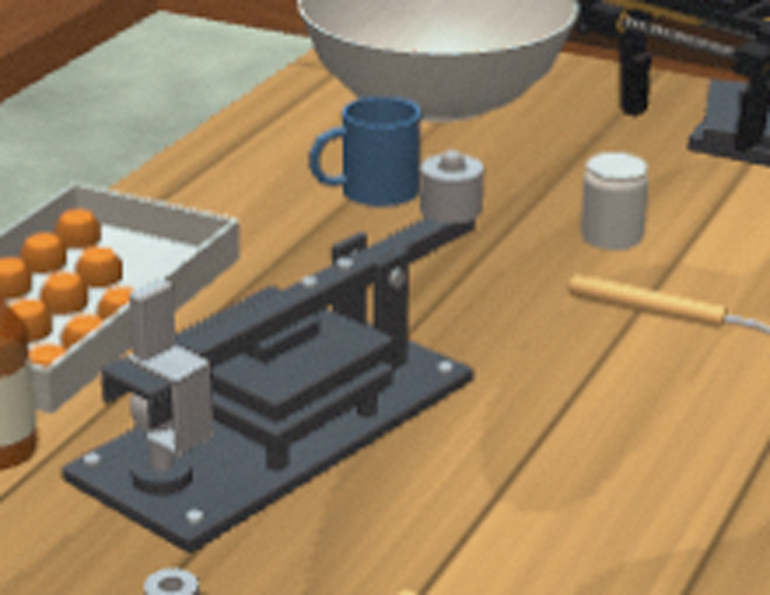

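Ring sits on the seat and is released, with the post tip showing at top px (353,207) and side px (309,166). Next: measuring the latch tab by overlay.

```bash
cat >> h.py <<'E'
def pose_from(th,post=(556.2,-132.7)):
    c,s=np.cos(th),np.sin(th); return [post[0]-s*190,post[1]+c*190,th]  # post=o+R(0,-190)
def boxpts(p,cx,cy,hx,hy,z0,z1):
    P=[(cx+a*hx,cy+b*hy,z) for z in(z0,z1) for a,b in((-1,-1),(1,-1),(1,1),(-1,1))]; return pressmap(p,P)
def hull(d,P): return cv2.convexHull(proj(d,P).astype(np.float32))[:,0]
E
python3 - <<'E'
from h import *
import pickle
D=pickle.load(open('m2.pkl','rb'))
obs=[('press','top',(279,200.3)),('press','side',(263,239)),('hinge_axis','top',(311,202.4)),('hinge_axis','side',(285.5,193.4)),('latch_grip','top',(223.5,178.6)),('latch_grip','side',(225,210.6)),('post_seat','top',(351.1,210.9)),('post_seat','side',(308.3,179.8))]
f=lambda p:np.concatenate([proj(D[c],pressmap(p,PM[n]))[0]-uv for n,c,uv in obs])
s=least_squares(f,[600,0,0],loss='soft_l1'); print(s.x); 
g=lambda t:f(pose_from(t[0])); s2=least_squares(g,[-.25],loss='soft_l1'); th=s2.x[0]; p=pose_from(th); print(th,p)
print(tri([(D['top'],(223.5,178.6)),(D['side'],(225,210.6))]))
print(pressmap(p,PM['latch_grip']))
o=[]
for c,w in(('top',(200,150,360,250)),('side',(185,150,330,290))):
    d=D[c]; P=[(hull(d,boxpts(p,0,0,70,160,0,14)),(0,0,255)),(hull(d,boxpts(p,0,140,7,16,122,174)),(0,255,255)),(hull(d,boxpts(p,0,140,7,16,173.9,174)),(0,255,0)),(cylhull(d,(556.2,-132.7),26,114,154),(255,0,255))]
    o.append(overlay(d,*w,5,P))
cv2.imwrite('pics/ov_top.png',o[0]);cv2.imwrite('pics/ov_side.png',o[1][:600])
E
```

```text
[ 6.04184394e+02  5.22721785e+01 -2.49009303e-01]
-0.25297768427829254 [np.float64(603.7547149575047), np.float64(51.252572923866666), np.float64(-0.25297768427829254)]
(array([637.52968538, 187.62761809, 149.99701077]), np.float64(0.5171001335321819))
[[638.79503124 186.79657403 152.        ]]
```

View pics/ov_top.png

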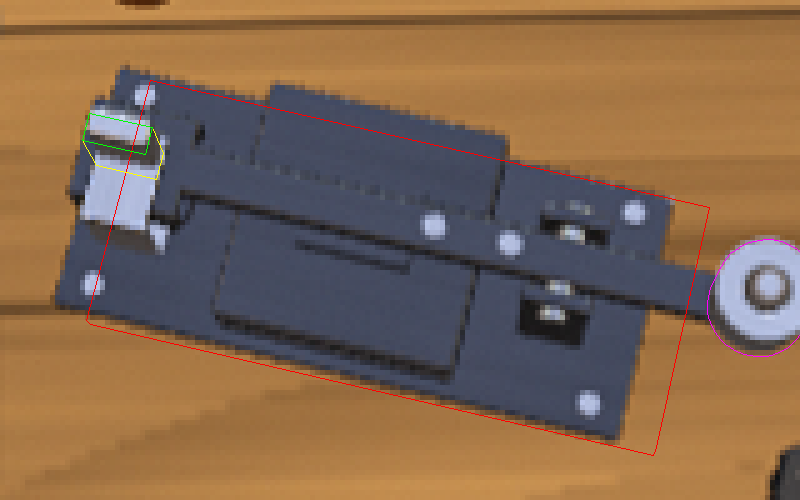

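View pics/ov_side.png

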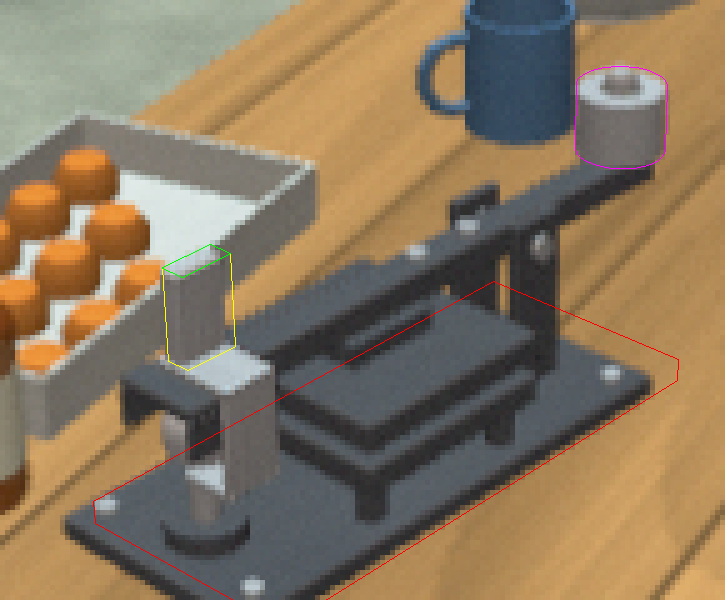

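```bash
cat > tab.py <<'E'
from h import *
import pickle,sys
D=pickle.load(open('m2.pkl','rb'))
dx,dy=float(sys.argv[1]),float(sys.argv[2])
p=pose_from(-.253)
o=[]
for c,w in(('top',(208,163,241,203)),('side',(210,193,243,233))):
    d=D[c]; P=[(hull(d,boxpts(p,dx,140+dy,7,16,122,174)),(0,0,255)),(hull(d,boxpts(p,dx,140+dy,7,16,173.9,174)),(0,255,0))]
    o.append(overlay(d,*w,12,P))
cv2.imwrite(sys.argv[3],np.hstack(o)); print(pressmap(p,(dx,140+dy,152)))
E
python3 tab.py 0 0 pics/tab0.png
```

```text
[[638.80216102 186.79473078 152.        ]]
```

View pics/tab0.png

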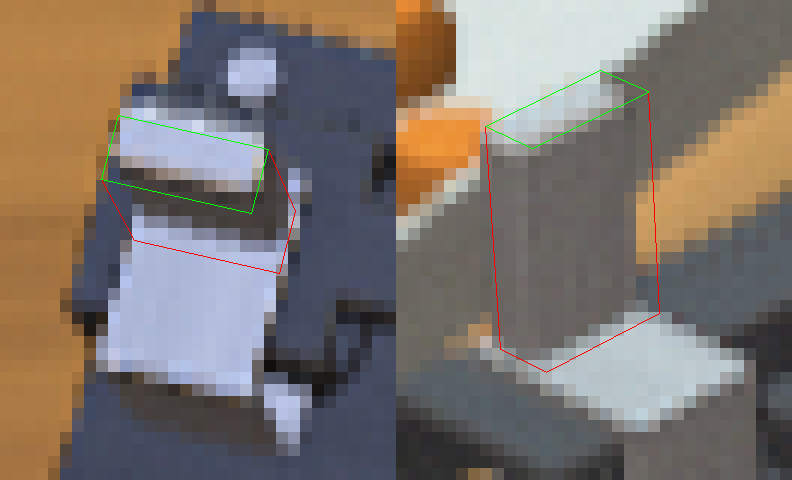

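```bash
python3 tab.py 3 -1 pics/tab1.png
```

```text
[[641.45634899 185.07563619 152.        ]]
```

View pics/tab1.png

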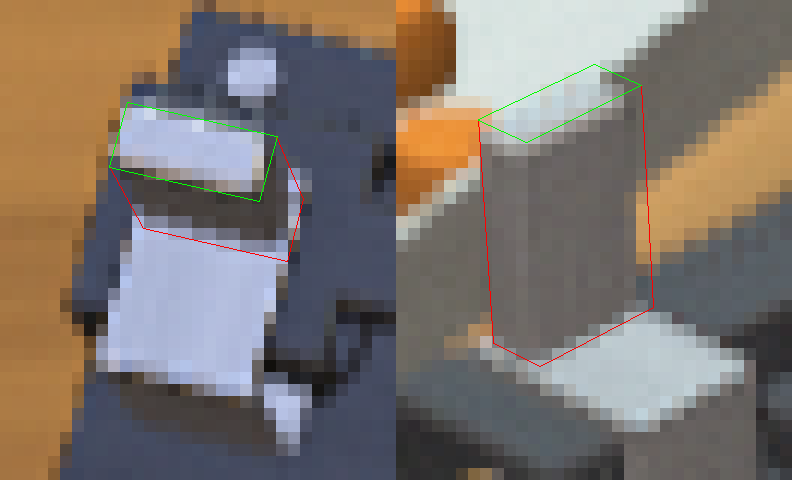

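```bash
python3 - <<'E'
from h import *
import pickle
D=pickle.load(open('m2.pkl','rb'))
print('oil',tri([(D['top'],(231.7,139)),(D['side'],(179.2,247.5))]),'syr',tri([(D['top'],(191.5,153.5)),(D['side'],(166.3,270.7))]))
print([a for a in dir(bot) if a[0]!='_'],status.get_state()['joints'].round(2))
plan([np.array([500,0,240]),np.array([640.5,185.5,240.]),np.array([640.5,185.5,135.])],-0.253,vmax=52)
E
```

```text
oil (array([796.03441758, 184.29249578,  -6.94690151]), np.float64(0.3037877653427188)) syr (array([752.59361108, 298.19878291,   2.09682006]), np.float64(0.36848951079304015))
['IKError', 'hold_point_z'] [ 0.15  0.41  0.09  2.28 -0.08  0.46  0.05]
-> [500   0 240] 4 rows
  [[39.3, 27.0, -2.5], [-0.0, -0.0, -0.001]]
  [[39.3, 27.0, -2.5], [-0.0, -0.0, -0.001]]
  [[39.3, 27.0, -2.5], [-0.0, -0.0, -0.001]]
  [[39.2, 27.1, -2.5], [-0.0, -0.0, -0.001]]
-> [640.5 185.5 240. ] 5 rows
  [[43.0, 17.8, -0.0], [-0.0, -0.0, -0.0]]
  [[43.0, 17.8, -0.0], [-0.0, -0.0, -0.0]]
  [[43.0, 17.8, -0.0], [-0.0, -0.0, -0.0]]
  [[43.0, 17.8, -0.0], [-0.0, -0.0, -0.0]]
  [[43.0, 17.8, -0.0], [-0.0, -0.0, -0.0]]
-> [640.5 185.5 135. ] 3 rows
  [[-0.0, 0.0, 35.0], [-0.0, -0.0, -0.001]]
  [[-0.0, 0.0, 35.0], [-0.0, -0.0, -0.001]]
  [[-0.0, 0.0, 35.0], [-0.0, -0.0, -0.001]]
```

Emit:
carry_out:
  moves:
    - [[39.3,27,-2.5],[0,0,-0.001],1]
    - [[39.3,27,-2.5],[0,0,-0.001],1]
    - [[39.3,27,-2.5],[0,0,-0.001],1]
    - [[39.2,27.1,-2.5],[0,0,-0.001],1]
    - [[43,17.8,0],[0,0,0],1]

```text
t: 15.25
position: [529.6, 37.8, 240.1]
tool_rot: [2.486, 1.919, 0.001]
ft_force: [0.0, -0.6, -0.6]
width: 87.9
```

Emit:
carry_out:
  moves:
    - [[43,17.8,0],[0,0,0],1]
    - [[43,17.8,0],[0,0,0],1]
    - [[43,17.8,0],[0,0,0],1]
    - [[43,17.8,0],[0,0,0],1]
    - [[0,0,0],[0,0,0],1]

```text
t: 15.88
position: [641.0, 190.3, 238.9]
tool_rot: [-2.479, -1.927, -0.003]
ft_force: [-0.8, -0.9, 0.5]
width: 87.8
```

Emit:
carry_out:
  moves:
    - [[0,0,15],[0,0,0],1]
    - [[0,0,15],[0,0,0],0.6]
    - [[0,0,0],[0,0,0],0.6]
    - [[0,0,0],[0,0,0],0.6]
    - [[0,0,0],[0,0,0],0.6]

```text
t: 16.5
position: [640.7, 185.5, 210.6]
tool_rot: [2.486, 1.92, 0.002]
ft_force: [-0.7, -0.2, -0.9]
width: 53.1
```

```bash
cat > look2.py <<'E'
from h import *
import sys
s=status.get_state(); p=s['position']; print(p.round(1),s['t'],s['ft_force'].round(1),s['width'],s['joints'].round(2))
o=[]
for c,w in (('top',(190,130,255,210)),('side',(195,150,260,230))):
    d=snap(c,f'{c}_{sys.argv[1]}.png')
    o.append(overlay(d,*w,6,[],[proj(d,p)[0]]))
cv2.imwrite(f'pics/look_{sys.argv[1]}.png',np.hstack(o))
E
python3 look2.py d
```

```text
[640.7 185.5 210.6] 16.5 [-0.7 -0.2 -0.9] 53.067163394415815 [-0.43  0.78  0.15  1.47 -0.14  0.9  -0.49]
```

View pics/look_d.png

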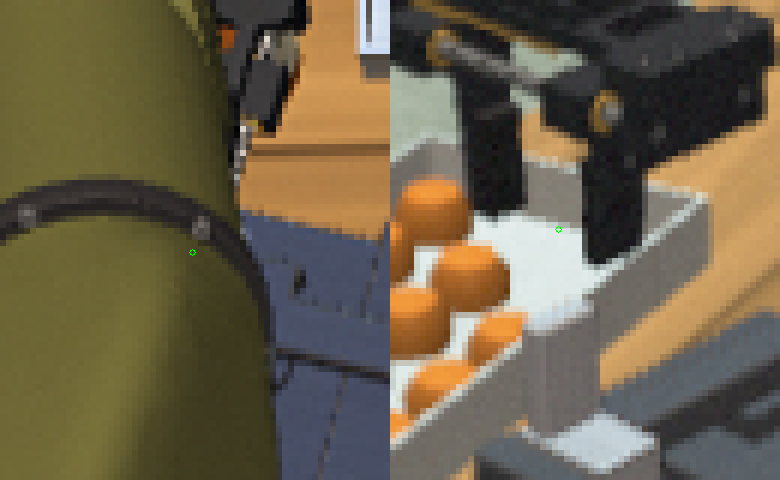

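The side picture shows the jaws straddling the tab: TCP at (558,230) in the crop, straight above the tab top at (560,317). Descending and gripping.

Emit:
carry_out:
  moves:
    - [[0,0,25],[0,0,0],0.6]
    - [[0,0,25],[0,0,0],0.6]
    - [[0,0,25],[0,0,0],0.6]
    - [[0,0,0],[0,0,0],0.6]
    - [[0,0,0],[0,0,0],0.6]

```text
t: 17.23
position: [641.2, 185.8, 136.1]
tool_rot: [2.485, 1.921, 0.003]
ft_force: [0.1, -0.1, 0.5]
width: 53.2
```

Emit:
carry_out:
  moves:
    - [[0,0,0],[0,0,0],0.35]
    - [[0,0,0],[0,0,0],0.2]
    - [[0,0,0],[0,0,0],0.0]
    - [[0,0,0],[0,0,0],0.0]
    - [[0,0,0],[0,0,0],0.0]
  grip_force: 30

```text
t: 17.85
position: [641.7, 185.4, 135.2]
tool_rot: [2.485, 1.919, 0.003]
ft_force: [2.0, -0.2, -1.6]
width: 13.5
```

```bash
python3 look2.py e
```

```text
[641.7 185.4 135.2] 17.85 [ 2.  -0.2 -1.6] 13.45580679398728 [-0.42  0.87  0.13  1.52 -0.15  0.75 -0.48]
```

View pics/look_e.png

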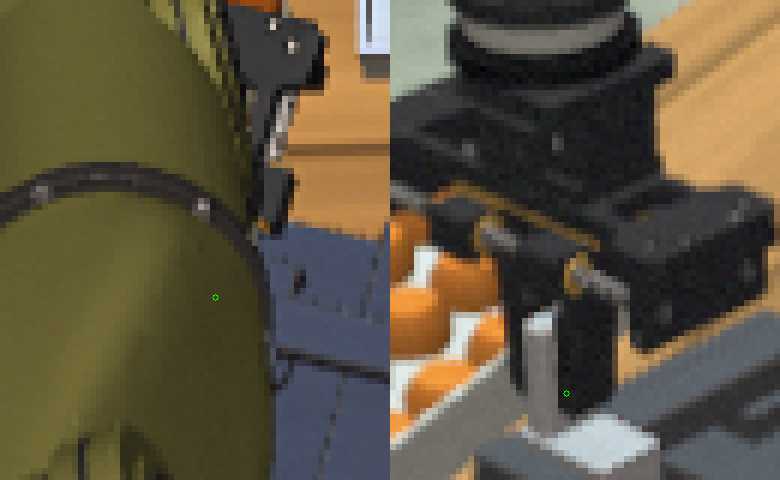

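Tab gripped (width 13.5). Pulling the latch along tool -y.

Emit:
carry_out:
  moves:
    - [[0,-3,0],[0,0,0],0]
    - [[0,-4,0],[0,0,0],0]
    - [[0,-4,0],[0,0,0],0]
    - [[0,-3.5,0],[0,0,0],0]
    - [[0,0,0],[0,0,0],0]
  grip_force: 40

```text
t: 18.58
position: [627.9, 189.0, 135.4]
tool_rot: [2.484, 1.919, 0.005]
ft_force: [7.6, -0.8, -2.4]
width: 13.7
```

```bash
python3 look2.py f
```

```text
[627.9 189.  135.4] 18.575 [ 7.6 -0.8 -2.4] 13.672890975515521 [-0.43  0.86  0.13  1.57 -0.15  0.72 -0.49]
```

View pics/look_f.png

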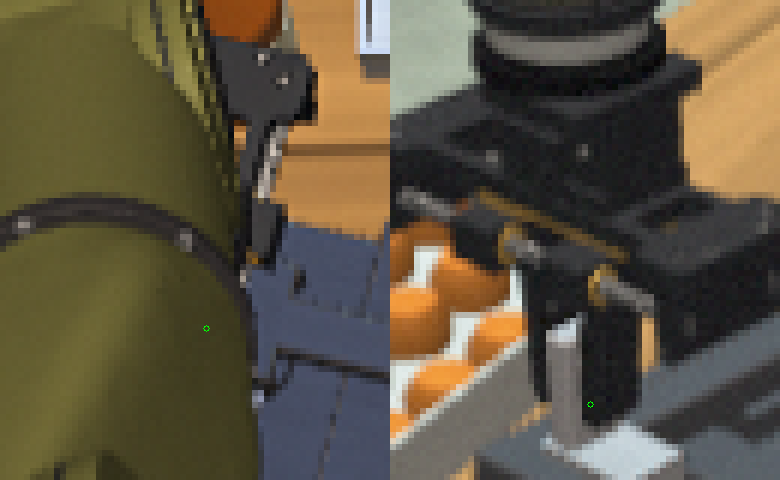

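Latch pulled by 14 mm with about 7.6 N, which agrees with the spring, so the jaw is clear. Lifting along the hinge arc.

Emit:
carry_out:
  moves:
    - [[-0.4,0,-2.3],[0,0.01,0],0]
    - [[-0.8,0,-4.6],[0,0.02,0],0]
    - [[-0.8,0,-4.6],[0,0.02,0],0]
    - [[-0.8,0,-4.6],[0,0.02,0],0]
    - [[0,0,0],[0,0,0],0]

```text
t: 19.3
position: [627.8, 185.8, 152.1]
tool_rot: [-2.454, -1.894, -0.093]
ft_force: [6.8, -0.6, -3.5]
width: 13.7
```

```bash
python3 look2.py g
```

```text
[627.8 185.8 152.1] 19.3 [ 6.8 -0.6 -3.5] 13.721966403064876 [-0.37  0.82  0.08  1.6  -0.18  0.69 -0.44]
```

View pics/look_g.png

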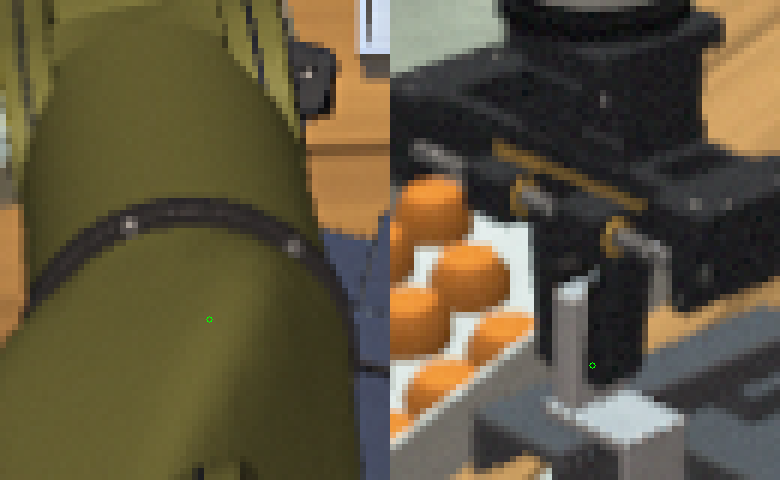

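Beam is rising with the tab: its top moved up in the picture and the load is about 3.5 N. Continuing.

Emit:
carry_out:
  moves:
    - [[-1.2,0,-6.85],[0,0.03,0],0]
    - [[-1.2,0,-6.85],[0,0.03,0],0]
    - [[-1.2,0,-6.85],[0,0.03,0],0]
    - [[-1.2,0,-6.85],[0,0.03,0],0]
    - [[-1.2,0,-6.85],[0,0.03,0],0]

```text
t: 20.02
position: [625.0, 176.0, 185.0]
tool_rot: [-2.372, -1.832, -0.269]
ft_force: [7.4, -0.5, -2.7]
width: 13.7
```

Emit:
carry_out:
  moves:
    - [[-1.2,0,-6.85],[0,0.03,0],0]
    - [[-1.2,0,-6.85],[0,0.03,0],0]
    - [[-1.2,0,-6.85],[0,0.03,0],0]
    - [[-1.2,0,-6.85],[0,0.03,0],0]
    - [[-0.4,0,-2.3],[0,0.01,0],0]

```text
t: 20.65
position: [622.1, 163.3, 212.7]
tool_rot: [-2.297, -1.772, -0.414]
ft_force: [7.6, 2.0, -2.1]
width: 13.5
```

Emit:
carry_out:
  moves:
    - [[0,0,0],[0,0,0],0]
    - [[0,0,0],[0,0,0],0]
    - [[0,0,0],[0,0,0],0]
    - [[0,0,0],[0,0,0],0]
    - [[0,0,0],[0,0,0],0]

```text
t: 21.28
position: [621.9, 163.7, 212.2]
tool_rot: [-2.297, -1.773, -0.412]
ft_force: [7.6, 0.8, -2.3]
width: 13.6
```

```bash
python3 - <<'E'
from h import *
s=status.get_state(); print(s['position'].round(1),s['t'],s['ft_force'].round(1),s['width'],s['joints'].round(2),s['joint_vel'].round(3))
T=Ro.from_rotvec(s['tool_rot']).as_matrix(); g=s['position']-18.7*T[:,2]; print('grasp',g,'tilt',np.arccos(-T[2,2]))
h=np.array([581.2,-35.9,100]); u=np.array([.25,.968,0]); r=g-h; print('beam angle',np.arctan2(r[2],r@u)-np.arctan2(54.1,229.4))
for c,w in (('side',(180,110,340,260)),('top',(180,100,460,320))):
    d=snap(c,f'{c}_end.png'); x0,y0,x1,y1=w
    cv2.imwrite(f'pics/end_{c}.png',cv2.resize(d['img'][y0:y1,x0:x1,::-1],None,fx=4 if c=='side' else 2.6,fy=4 if c=='side' else 2.6,interpolation=cv2.INTER_CUBIC))
E
```

```text
[621.9 163.7 212.2] 21.275 [ 7.6  0.8 -2.3] 13.63842425062122 [-0.06  0.71 -0.19  1.71 -0.35  0.6  -0.18] [ 0.001  0.     0.001  0.    -0.     0.001 -0.001]
grasp [620.15203999 157.45483287 229.74349235] tilt 0.35161864810553345
beam angle 0.3510142759469704
```

View pics/end_side.png

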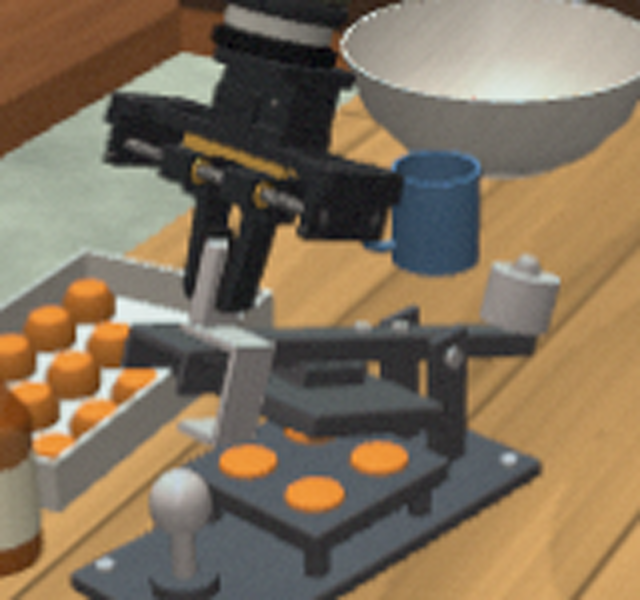

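View pics/end_top.png

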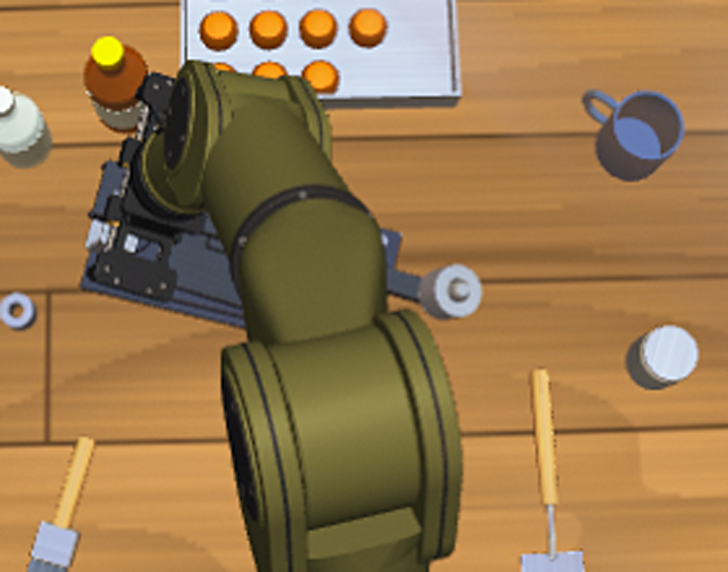

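The beam is held open: the coupler is well above the ball at side px (226,232), and the ring is on its seat at side px (310,184). The arm is still and nothing else has moved. Handing in.

```bash
python3 -c "
from station import job
print(job.close_job())"
```

```text
the job is handed in; nothing more can be done
None
```

The counterweight ring is on its seat and released, and the latch end of the beam is held up by the tab, still. I handed the job in at about 21 s, well under the 64 s limit.

- **Ring:** I took the larger grey ring, left the orange and small ones alone, and slid it down the tail post until it touched the seat. Before and after the lift, the pictures showed the ring down on its seat with the post tip sticking out of the bore.
- **Latch and lift:** I pulled the tab 14 mm against about 7.6 N of spring, then raised it along the hinge arc, turning the tool with the beam.
- **Last checks:** The beam angle is 0.351 rad, and the tab is up about 76 mm, slightly under 8 cm but matching the 0.35 rad given. The coupler is clear of the ball and the joints are still. The tab is still gripped (13.6 mm opening, 40 N) and the latch is still pulled. The mug, tin, bottles, brush, scraper and tray look unmoved; the bowl was outside the last crops I viewed.
- **Disagreements:** The networks' landmarks were up to about 3.5 px off. The tab measured about 3 mm from where the press fit put it, so I used the position corrected on the picture. My base-plate outline also missed the plate along the beam, because the plate isn't centred on the press origin. I used only its angle.

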